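# Cock and fire the coupon impact tester

### The job

Give the coupon its impact test: draw the tester's red knob straight up until the sear clicks and holds it, without overdrawing it against the buffer, and let go. Then push the coupon carriage fully home under the raised striker, and press the yellow trip pad gently so that the striker falls freely and drives the indenter fully into the coupon. Leave the carriage home and everything else on the bench where it is.

Things in the scene. Friction and masses are not known exactly. Their poses are not given: they have to be found in the camera images.
- tester: spring impact tester, fixed: dark base plate 150 x 170 x 20 mm, two black posts, grey head (64 mm along x, 160 along y, from 120 to 205 mm above the table). Origin on the table under the upright striker axis. x: the way the carriage slides in (its handle on the -x side, the yellow trip pad on the +x side); y from post to post; z up
- knob (a point): red pull knob on top of the striker rod: waist 26 mm across, 24 high, cap above it 36 across, 9 high. Origin on the rod axis at mid-waist, the height to grip: with the striker down 240 mm above the table, 35 above the head's flat top. Waist foot 12 mm below it, cap top 21 above. It moves only straight up and down
- striker (a joint): lift of the striker, m: 0 down, grows as drawn up. Pull about 5.5 N at 0 with its weight, plus 1.5 N per 10 mm. Somewhere from 26 to 44 mm (a hidden collar, set differently each time) the sear, which drags by 1 N or so on the way, clicks under the collar; let go, the striker then sits down 2 mm or so onto the sear and stays up. Once fired onto the indenter it rests at about 0.001
- overdraw (a joint): compression of the rubber overdraw buffer, m: 0 untouched, at most 0.008. The striker meets it 2 mm past the catch; it adds 1.5 N at once, then 2.5 N per mm. Over 0.005 (14 N above the pull at the catch) is an overdraw and harms the sear. An orange telltale pin, 8 mm across, on the head's top 45 mm to +y of the knob stands 7 mm proud and rises with it
- handle (a point): upright steel handle pin of the coupon carriage, 14 mm across with a 19 mm black cap; origin on its axis at the height to grip, 61 mm above the table, 30 mm above the carriage plate, 26 mm below its top. It stands on tester's x axis, 105 mm to -x of the striker axis when the carriage is home
- carriage (a joint): how far the coupon carriage is out of the tester, m: 0 fully home at its rigid stop, at most 0.056, growing to tester -x. Friction about 2.5 N. Aluminium plate 160 x 70 x 10 mm, top 31 mm above the table, with a blue coupon and the indenter on it. While the striker is down the indenter runs against its tip and the carriage cannot go home
- indenter (a joint): how far the brass-capped indenter on the carriage (cap 18 mm across, top 62 mm above the table) has been driven into the coupon, in m: 0 not yet, 0.005 fully. It takes over 25 N to move it, so only a blow from the caught striker drives it
- trip_pad (a point): yellow round trip pad, 28 mm across, on the sear lever at the tester's +x side; origin at the centre of its top, 170 mm above the table, 95 mm to tester +x of the striker axis. It goes down on an arc about a pivot parallel to tester y, 71 mm back towards the striker and 35 mm below the pad's top
- trip (a joint): angle of the sear lever in rad: 0 at rest, grows as the pad is pressed; about 0.14 (pad 10 mm down) lets the caught striker go at 5 to 10 N on the pad (let go half-way it may stay there), 0.22 (16 mm) is a rigid stop. Once the striker has gone it springs back when let go; it also flicks out and back as the collar passes the sear while drawing
- jar: bystander: amber jar with black lid, 52 mm across, 75 mm high, beside the tester on its far side
- screwdriver: bystander: black-handled screwdriver, 170 mm, lying beside the tester on the robot's side
- bottle: bystander: white plastic bottle, 60 mm across, 150 mm high
- beaker: bystander: clear beaker, 68 mm across, 85 mm high
- weight: bystander: brass weight, 50 mm across, 45 mm high
- wrench: bystander: steel wrench, 160 mm, lying flat
- tray: bystander: low blue tray 140 x 190 x 30 mm
- spare_coupon: bystander: spare blue coupon 50 x 50 x 6 mm, in the tray

How it is judged:
By the outcome, as a careful person would: the job done as asked, in the order asked, and still so for the second after the job is handed in, with the robot touching nothing.
It also fails if it takes over 66 s, if anything falls off the work surface, if the arm or the gripper's body presses on something with over 40 N, if the wrist force passes 120 N, or if a joint passes its speed limit or range.

### The arm

A 6-joint arm with a two-finger parallel gripper is mounted at the origin on the work surface. World frame = base frame: x ahead of the robot, y to its left, z up, the work surface at z = 0. Lengths are in m, angles in rad, forces in N, time in s.
With the tool pointing down it reaches from about 0.35 to 0.975 m from the base axis. Payload 4.9 kg.
Tool frame: the origin (TCP) lies at the centre of the arm's flange, where the gripper is bolted on; the fingertips stand 173 mm ahead of it and the grasp point (between the pads) lies 155 mm ahead of it (ctrl.finger_overhang is the distance from the TCP to the fingertips, in m); z points along the fingers, y is the direction in which the jaws open and shut (so a half turn about z gives the same grasp; the last joint's range is limited). The gripper opens to 85 mm and grips with 20 to 120 N. Pads are 22 mm wide; open, the fingers measure 114 mm over their backs; the gripper's body (76 mm by 85 mm) begins 54 mm behind the grasp point. The pads swing forward as they close: fully open they stand 13 mm farther back than shut.
Start: joints at [1.053, 0.053, 1.613, -0, 1.476, -0.119], TCP at [0.243, 0.576, 0.405] pointing down, gripper open.
Joint ranges: [-3.01, 3.01], [-1.01, 2.22], [0.06, 2.58], [-1.02, 4.17], [0.09, 2.62], [-3.14, 3.14]. Speed limits (rad/s): [2.57, 2.57, 3.14, 3.14, 3.14, 3.14].

### API

Orientations are given as a rotation vector (axis times angle).
In Python, from station import ctrl, eyes, spotter gives the robot as it stands.
- The arm moves only by the shell command python3 -m crank 'ROWS' [FORCE]. ROWS is JSON, a list of rows, each a list of 7 numbers: the turn, a rotation vector about the tool's x, y, z in rad, then the shift along the tool's x, y, z in mm, then the closure, from -1 (fully open) to 1 (shut). A call has 1 to 8 rows; each row shifts and turns the pose as measured when the row begins, along the tool's axes as they then stand; what a row does not reach is not made up. A row lasts 1/12 s, in which the tool goes at most 41.7 mm and 7.16 degrees, less where a joint would pass 70% of its speed; a pose out of reach is approached as far as the arm can. A call is refused whole if a number of a shift passes 41.7 or a number of a turn 0.125, either way. A call with a gripper value outside its range is refused whole. The fingers move at their own pace and stop on an object; FORCE is the grip in N (left out, the last holds). Time passes only in rows, so rows that do not move let the fingers close. It gives the time, the measured TCP pose, the force and the opening at its end, in the units of the state.
- ctrl.get_obs(): the state, without advancing time (a new reading comes with each control period).
- eyes.get_image(name): name is "side" or "top"; returns a dict with "image" (480x640x3 uint8, red, green, blue), "vertical_fov" (degrees; the focal length in pixels is half the picture's height over the tangent of half this angle, whatever the lens; pixels are square), "cx", "cy" (the principal point, pixels), "dist" ([k1, k2, p1, p2, k3] as OpenCV has them; the pictures are not rectified), "rvec" (rotation vector, rad) and "tvec" (3), from world to camera coordinates, as OpenCV has them. Camera axes: x right, y down, z forward; pixel columns grow to the right and rows downward; lengths in m; the calibration is good to about 2 mm. A picture is of the moment at which its call begins. There is no depth.
- ctrl.finish_job(): hands the job in, once; it reports no verdict.
Trained networks look in a picture, given as the dict that the camera call returned (one of the last four; its "shot" number tells which), for a name from the list of things; names that differ only in an ending like _2 or _b are one class to them, and where a whole thing is asked for, a point or a joint stands for the part that bears it (a point fixed in the world has none). Each returns a list of dicts, best first, with "confidence" (0 to 1); they miss things now and then, are a little off and sometimes report something else, mostly with a low value. They report only what shows in the picture. A call takes as long as a camera call.
- spotter.look_for(query, picture): "centre" ([x, y, z] in m, in world coordinates, good to about 4 mm: the middle of the surface that is visible of it).
- spotter.outline_of(query, picture): "region" (480x640 bool, what is visible of it).
- spotter.mark_of(query, picture): "centre" ([x, y, z] in m, in world coordinates, good to about 4 mm: a listed point, or the origin of a listed thing).
The state is a dict: "t": time; "q": joint angles; "dq": joint speeds; "effort": joint torques, N m; "tool_pos": TCP position; "tool_rot": TCP orientation; "contact_force": force on the tool from outside, world axes, zero at the start; "wrist_torque": the same for the moment, N m; "opening": finger opening in m.
Only numpy, scipy, OpenCV 4.12 (cv2) and the standard library are available. Lean on these libraries where they do the work, as an engineer would, in place of code of your own. Each camera call takes 0.05 s, during which the arm holds its last target.

## Working session

There is one attempt and no reset: what is moved stays moved. The work goes in short steps, Python scripts to look and compute and a shell command to move; the robot and the scene stay as the last step left them, time stands still between calls to the robot, and variables do not carry over. Pictures are saved under pics/ and viewed, and the job is handed in when it is done.

```bash
ls; mkdir -p pics; python3 - <<'E'
from station import ctrl, eyes, spotter
import cv2
o=ctrl.get_obs(); print(o['t'],o['tool_pos'],o['tool_rot'],o['contact_force'],o['opening'])
for n in ['side','top']:
    p=eyes.get_image(n); cv2.imwrite(f'pics/{n}0.png',p['image'][:,:,::-1]); print(n,p['vertical_fov'],p['rvec'],p['tvec'])
    for q in ['tester','knob','handle','trip_pad','jar','screwdriver','bottle','beaker','weight','wrench','tray']:
        for r in spotter.mark_of(q,p)[:1]: print(q,[round(float(v),4) for v in r['centre']],r['confidence'])
print(ctrl.get_obs()['t'])
E
```

```text
pics
0.0 [0.24257084 0.57572374 0.40346084] [-6.22124340e-01 -3.07875116e+00  3.00721125e-03] [-0.75190388  0.37400371 -0.50847419] 0.08522792431103844
side 54.95886859823735 [ 1.78883063 -2.08364771  0.56813713] [0.05973144 0.55087194 1.20079866]
tester [0.5702, 0.076, -0.0039] 0.84
knob [0.4495, 0.3691, -0.002] 0.57
handle [0.5939, -0.0848, 0.0648] 0.56
trip_pad [0.5604, 0.1643, 0.1738] 0.63
jar [0.7195, 0.0484, 0.0009] 0.63
screwdriver [0.4045, 0.0707, -0.0004] 0.72
bottle [0.5714, 0.3736, -0.0005] 0.65
beaker [0.4495, 0.3704, -0.0026] 0.97
weight [0.657, 0.3886, -0.0048] 0.58
wrench [0.4351, -0.4229, 0.0024] 0.87
tray [0.6381, -0.4398, 0.0009] 0.77
top 43.97171913432926 [ 2.1600634  -2.12803949  0.18839216] [-0.05018366  0.58676253  1.34973288]
tester [0.5742, 0.0716, 0.0012] 0.66
knob [0.5697, 0.0709, 0.2423] 0.78
handle [0.5922, -0.0737, 0.0589] 0.64
trip_pad [0.5554, 0.1649, 0.1704] 0.59
jar [0.7184, 0.0521, -0.0019] 0.63
screwdriver [0.4047, 0.0685, 0.0006] 0.72
bottle [0.5711, 0.3714, 0.0001] 0.67
beaker [0.4508, 0.3751, -0.0021] 0.91
weight [0.6596, 0.3901, 0.003] 0.67
tray [0.6389, -0.4367, 0.0019] 0.58
1.2
```

View pics/side0.png

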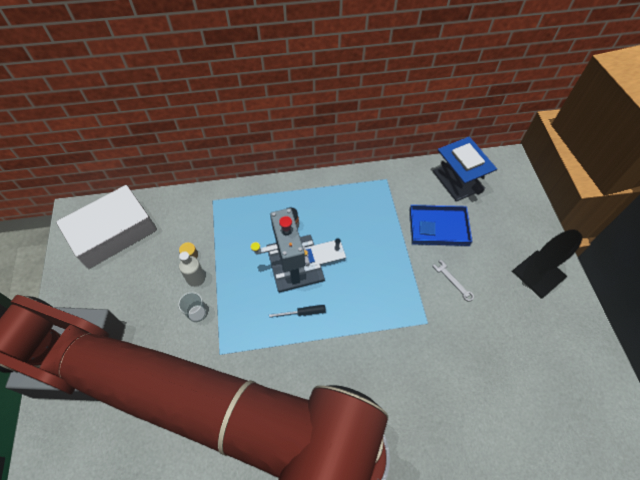

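View pics/top0.png

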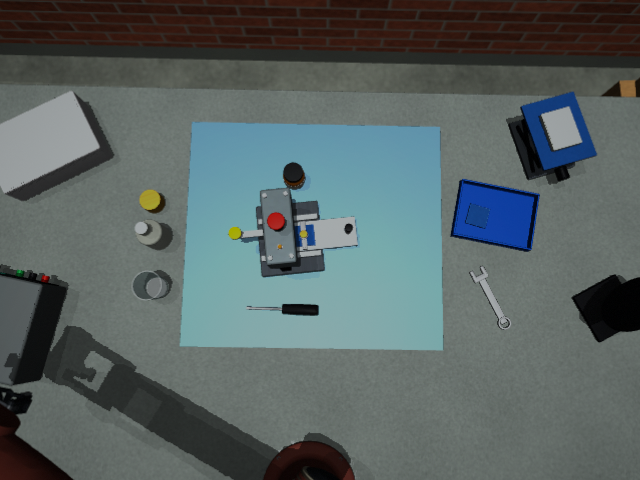

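```bash
cat > h.py <<'E'
import numpy as np, cv2
from station import ctrl, eyes, spotter
def K(p):
    f=240/np.tan(np.radians(p['vertical_fov'])/2); return np.array([[f,0,p['cx']],[0,f,p['cy']],[0,0,1.]])
def back(p,uv,z):
    R=cv2.Rodrigues(np.array(p['rvec'],float))[0]; C=-R.T@np.array(p['tvec'],float)
    n=cv2.undistortPoints(np.array([[uv]],float),K(p),np.array(p['dist'],float))[0,0]
    d=R.T@np.array([n[0],n[1],1]); return (C+d*(z-C[2])/d[2])
def proj(p,X):
    return cv2.projectPoints(np.array([X],float),np.array(p['rvec'],float),np.array(p['tvec'],float),K(p),np.array(p['dist'],float))[0][0,0]
def blob(p,near,lo,hi,r=20):
    hsv=cv2.cvtColor(p['image'],cv2.COLOR_RGB2HSV); m=cv2.inRange(hsv,lo,hi)
    if lo[0]==0 and hi[0]<=10: m|=cv2.inRange(hsv,(170,lo[1],lo[2]),(180,255,255))
    u,v=int(near[0]),int(near[1]); k=np.zeros_like(m); k[v-r:v+r,u-r:u+r]=m[v-r:v+r,u-r:u+r]
    n,l,s,c=cv2.connectedComponentsWithStats(k)
    i=1+np.argmax(s[1:,4]); return c[i],s[i]
E
python3 - <<'E'
from h import *
np.set_printoptions(precision=4,suppress=True)
for n,pts in [('side',dict(knob=(286,222),pad=(255,247),pin=(291,245),handle=(338,241))),('top',dict(knob=(276,221),pad=(235,233),pin=(281,246),handle=(348,228)))]:
    p=eyes.get_image(n)
    for k,lo,hi,z,r in [('knob',(0,150,80),(8,255,255),.261,16),('pad',(22,120,80),(35,255,255),.17,12),('pin',(8,120,80),(20,255,255),.212,6),('handle',(0,0,0),(180,255,60),.087,9)]:
        c,s=blob(p,pts[k],lo,hi,r); print(n,k,c,s,back(p,c,z))
    im=cv2.resize(p['image'][170:300,200:400],None,fx=4,fy=4,interpolation=2); cv2.imwrite(f'pics/{n}1.png',im[:,:,::-1])
E
```

```text
side knob [285.2673 221.5446] [280 217  12  10 101] [0.5705 0.0741 0.261 ]
side pad [255.     246.3214] [251 243   9   8  56] [0.5591 0.168  0.17  ]
side pin [290.1667 244.1667] [289 243   3   3   6] [0.5266 0.0686 0.212 ]
side handle [337.3571 240.7857] [336 239   4   5  14] [ 0.5898 -0.0788  0.087 ]
top knob [275.479  220.6387] [267 212  18  18 238] [0.5726 0.0728 0.261 ]
top pad [234.5968 232.6048] [229 227  13  12 124] [0.5615 0.1667 0.17  ]
top pin [279.25   246.3333] [278 245   4   4  12] [0.5278 0.0675 0.212 ]
top handle [348.0517 228.1552] [345 224   8  10  58] [ 0.5891 -0.0791  0.087 ]
```

View pics/top1.png

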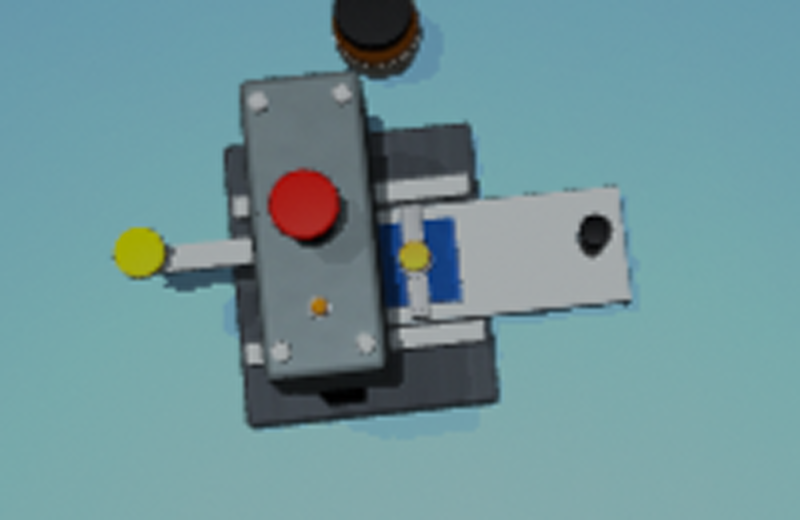

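View pics/side1.png

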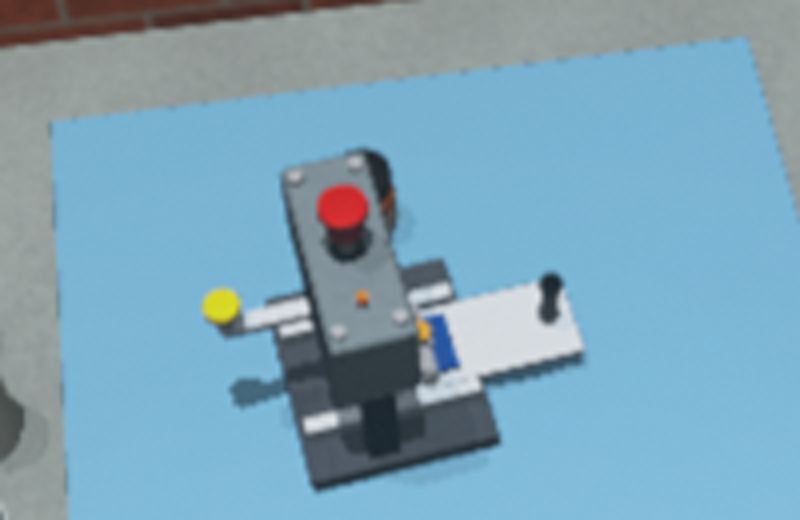

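```bash
python3 -m crank '[[0,0,-0.125,0,0,-18,-1],[0,0,-0.125,0,0,-18,-1],[0,0,-0.125,0,0,-18,-1],[0,0,-0.125,0,0,-18,-1],[0,0,-0.02,0,0,-5,-1],[0,0,0,-18,-36,0,-1],[0,0,0,-18,-36,0,-1],[0,0,0,-18,-36,0,-1]]' 30
```

```text
t: 1.97
tool_pos: [0.3085, 0.4779, 0.4837]
tool_rot: [0.227, -3.131, 0.0]
contact_force: [1.1, 0.0, -0.1]
opening: 0.0853
```

```bash
cat >> h.py <<'E'
from scipy.spatial.transform import Rotation as Ro
def go(target,ang):
    """tip target TCP xyz; ang deg of tool y. prints shift in tool axes mm and turn"""
    o=ctrl.get_obs(); R=Ro.from_rotvec(o['tool_rot']).as_matrix()
    a=np.radians(ang); Rt=np.column_stack([[np.sin(a),-np.cos(a),0],[np.cos(a),np.sin(a),0],[0,0,-1]])
    d=np.array(target)-o['tool_pos']
    print('t',round(o['t'],2),'pos',np.round(o['tool_pos'],4),'F',np.round(o['contact_force'],2),'turn',np.round(Ro.from_matrix(R.T@Rt).as_rotvec(),4),'shift mm',np.round(R.T@d*1000,1),'if aligned',np.round(Rt.T@d*1000,1))
E
python3 -c "
from h import *
go((.5715,.0732,.475),96.8)"
```

```text
Traceback (most recent call last):
  File "h.py", line 23, in go
    print('t',round(o['t'],2),'pos',np.round(o['tool_pos'],4),'F',np.round(o['contact_force'],2),'turn',np.round(Ro.from_matrix(R.T@Rt).as_rotvec(),4),'shift mm',np.round(R.T@d*1000,1),'if aligned',np.round(Rt.T@d*1000,1))
                                                                                                                 ~~~~~~~~~~~~~~^^^^^^^^
  File "scipy/spatial/transform/_rotation.pyx", line 1143, in scipy.spatial.transform._rotation.Rotation.from_matrix
ValueError: Non-positive determinant (left-handed or null coordinate frame) in rotation matrix 0: [[-9.99654816e-01 -2.61747166e-02 -2.26557276e-03]
 [-2.61749380e-02  9.99657375e-01  6.81163827e-05]
 [-2.26301359e-03 -1.27394096e-04  9.99997431e-01]].
```

```bash
sed -i 's/\[np.sin(a),-np.cos(a),0\]/[-np.sin(a),np.cos(a),0]/' h.py; cat > g.py <<'E'
import sys
from h import *
v=[float(x) for x in sys.argv[1:]]; go(v[:3],96.8)
E
python3 g.py .5715 .0732 .475
```

```text
t 1.97 pos [0.3085 0.4779 0.4837] F [ 1.12  0.02 -0.08] turn [-0.0001 -0.0023  0.0262] shift mm [-201.9 -438.5    8.3] if aligned [-213.3 -433.     8.7]
```

```bash
python3 -m crank '[[0,0,0.026,-18,-36,0,-1],[0,0,0,-18,-36,0,-1],[0,0,0,-18,-36,0,-1],[0,0,0,-18,-36,0,-1],[0,0,0,-18,-36,0,-1],[0,0,0,-18,-36,0,-1],[0,0,0,-18,-36,0,-1],[0,0,0,-18,-36,0,-1]]'; python3 g.py .5715 .0732 .475
```

```text
t: 2.63
tool_pos: [0.4899, 0.198, 0.4858]
tool_rot: [-0.191, 3.132, 0.004]
contact_force: [0.6, 0.4, 0.1]
opening: 0.0852
t 2.63 pos [0.4899 0.198  0.4858] F [0.62 0.42 0.09] turn [0.0025 0.0042 0.0034] shift mm [ -65.8 -133.8   10.8] if aligned [ -66.3 -133.5   10.8]
```

```bash
python3 -m crank '[[0,0,0.003,-16,-33,0,-1],[0,0,0,-16,-33,0,-1],[0,0,0,-15,-30,0,-1],[0,0,0,-6,-14,0,-1],[0,0,0,0,0,0,-1],[0,0,0,0,0,0,-1]]'; python3 g.py .5715 .0732 .475
```

```text
t: 3.13
tool_pos: [0.5606, 0.0817, 0.486]
tool_rot: [-0.168, 3.131, 0.002]
contact_force: [0.5, 0.1, 0.7]
opening: 0.0856
t 3.13 pos [0.5606 0.0817 0.486 ] F [0.48 0.14 0.69] turn [ 0.0008  0.0061 -0.0114] shift mm [-9.8 -9.6 11.1] if aligned [-9.8 -9.7 11. ]
```

```bash
python3 -m crank '[[0,0.006,-0.011,-10,-10,5,-1],[0,0,0,0,0,0,-1],[0,0,0,0,0,20,-1],[0,0,0,0,0,0,-1]]'; python3 g.py .5715 .0732 .395; python3 - <<'E'
from h import *
for n in ['side','top']:
    p=eyes.get_image(n); im=cv2.resize(p['image'][150:300,180:380],None,fx=4,fy=4,interpolation=2); cv2.imwrite(f'pics/{n}2.png',im[:,:,::-1])
E
```

```text
t: 3.47
tool_pos: [0.5704, 0.076, 0.4618]
tool_rot: [-0.191, 3.135, 0.004]
contact_force: [-0.5, -0.1, -1.4]
opening: 0.0854
t 3.47 pos [0.5704 0.076  0.4618] F [-0.54 -0.06 -1.39] turn [0.0025 0.0013 0.0029] shift mm [-0.7 -3.1 66.8] if aligned [-0.8 -2.9 66.8]
```

View pics/side2.png

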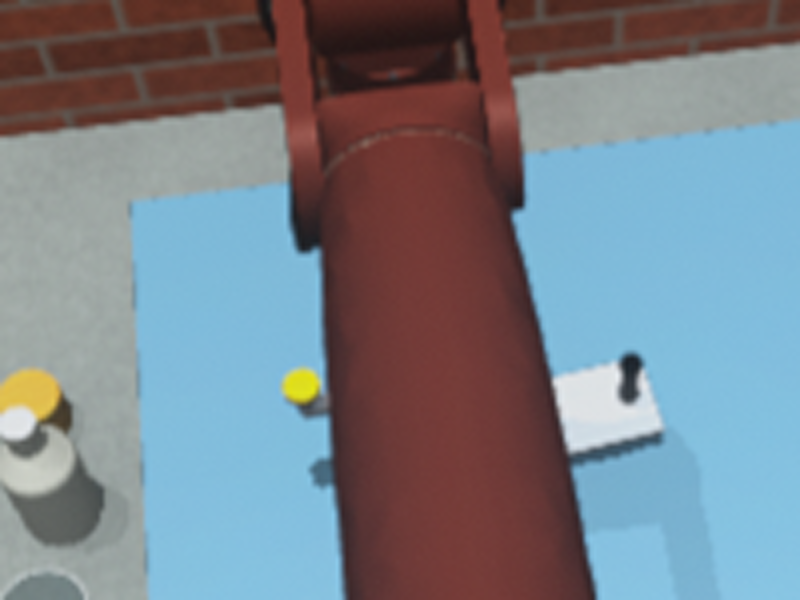

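```bash
python3 -m crank '[[0.0025,0,0.003,-1,-3,15,-1],[0,0,0,0,0,15,-1],[0,0,0,0,0,15,-1],[0,0,0,0,0,12,-1],[0,0,0,0,0,0,-1],[0,0,0,0,0,0,-1]]'; python3 g.py .5715 .0732 .395
```

```text
t: 4.07
tool_pos: [0.5723, 0.0759, 0.4114]
tool_rot: [-0.191, 3.118, -0.002]
contact_force: [-0.2, -1.4, -0.4]
opening: 0.0857
t 4.07 pos [0.5723 0.0759 0.4114] F [-0.22 -1.36 -0.42] turn [-0.0021  0.0175  0.0038] shift mm [ 1.4 -2.5 16.4] if aligned [ 1.1 -2.5 16.4]
```

```bash
python3 -m crank '[[-0.002,0.0175,0.004,1,-2.5,8,-1],[0,0,0,0,0,7,-1],[0,0,0,0,0,0,-1],[0,0,0,0,0,0,-1]]'; python3 g.py .5715 .0732 .395
```

```text
t: 4.4
tool_pos: [0.572, 0.0731, 0.3969]
tool_rot: [-0.185, 3.135, -0.0]
contact_force: [0.2, -0.6, 0.3]
opening: 0.0856
t 4.4 pos [0.572  0.0731 0.3969] F [ 0.18 -0.65  0.31] turn [-0.0003  0.001  -0.0006] shift mm [0.5 0.2 1.9] if aligned [0.5 0.2 1.9]
```

```bash
python3 -m crank '[[0,0,0,0,0,2,-1],[0,0,0,0,0,0,1],[0,0,0,0,0,0,1],[0,0,0,0,0,0,1],[0,0,0,0,0,0,1],[0,0,0,0,0,0,1],[0,0,0,0,0,0,1],[0,0,0,0,0,0,1]]' 30; python3 g.py .5715 .0732 .395
```

```text
t: 5.07
tool_pos: [0.5724, 0.0728, 0.3964]
tool_rot: [-0.185, 3.133, -0.002]
contact_force: [-0.0, -0.4, -0.5]
opening: 0.0348
t 5.07 pos [0.5724 0.0728 0.3964] F [-0.   -0.45 -0.5 ] turn [-0.0013  0.0036 -0.0009] shift mm [0.8 0.5 1.4] if aligned [0.8 0.5 1.4]
```

```bash
python3 -m crank '[[0,0,0,0,0,0,1],[0,0,0,0,0,0,1],[0,0,0,0,0,0,1],[0,0,0,0,0,0,1]]' 30; python3 g.py .5715 .0732 .395
```

```text
t: 5.4
tool_pos: [0.5724, 0.0728, 0.3964]
tool_rot: [-0.185, 3.132, -0.002]
contact_force: [-0.4, -0.6, -0.4]
opening: 0.035
t 5.4 pos [0.5724 0.0728 0.3964] F [-0.43 -0.6  -0.42] turn [-0.0014  0.0037 -0.0009] shift mm [0.8 0.5 1.4] if aligned [0.8 0.5 1.4]
```

```bash
python3 -m crank '[[0,0,0,0,0,0,-0.4],[0,0,0,0,0,0,-0.4],[0,0,0,0,0,0,-0.4],[0,0,0,0,0,0,-0.4],[0,0,0,0.5,0,5,-0.4],[0,0,0,0,0,4,-0.4],[0,0,0,0,0,0,-0.4]]' 30; python3 g.py .5715 .0732 .388
```

```text
t: 5.98
tool_pos: [0.572, 0.073, 0.3871]
tool_rot: [-0.185, 3.131, -0.0]
contact_force: [0.2, -0.5, -0.3]
opening: 0.0595
t 5.98 pos [0.572  0.073  0.3871] F [ 0.16 -0.48 -0.3 ] turn [-0.0005  0.0048 -0.0007] shift mm [ 0.4  0.3 -0.9] if aligned [ 0.4  0.3 -0.9]
```

```bash
python3 -m crank '[[0,0,0,0,0,0,1],[0,0,0,0,0,0,1],[0,0,0,0,0,0,1],[0,0,0,0,0,0,1],[0,0,0,0,0,0,1],[0,0,0,0,0,0,1],[0,0,0,0,0,0,1]]' 30; python3 g.py .5715 .0732 .388
```

```text
t: 6.57
tool_pos: [0.5719, 0.0727, 0.3863]
tool_rot: [-0.185, 3.133, -0.002]
contact_force: [0.2, -0.2, -0.5]
opening: 0.0316
t 6.57 pos [0.5719 0.0727 0.3863] F [ 0.21 -0.23 -0.46] turn [-0.0013  0.0034 -0.0009] shift mm [ 0.3  0.5 -1.7] if aligned [ 0.3  0.5 -1.7]
```

```bash
python3 -m crank '[[0,0,0,0,0,0,1],[0,0,0,0,0,0,1],[0,0,0,0,0,0,1],[0,0,0,0,0,0,1]]' 30; python3 g.py .5715 .0732 .388
```

```text
t: 6.9
tool_pos: [0.5719, 0.0727, 0.3863]
tool_rot: [-0.185, 3.133, -0.002]
contact_force: [-0.4, -1.2, -0.5]
opening: 0.0318
t 6.9 pos [0.5719 0.0727 0.3863] F [-0.43 -1.2  -0.51] turn [-0.0014  0.0034 -0.0009] shift mm [ 0.3  0.5 -1.7] if aligned [ 0.3  0.5 -1.7]
```

```bash
python3 -m crank '[[0,0,0,0,0,-2,1],[0,0,0,0,0,-2,1],[0,0,0,0,0,-2,1],[0,0,0,0,0,0,1]]' 40; python3 g.py .5715 .0732 .386; python3 - <<'E'
from h import *
p=eyes.get_image('top'); im=cv2.resize(p['image'][150:300,180:380],None,fx=4,fy=4,interpolation=2); cv2.imwrite('pics/top3.png',im[:,:,::-1])
E
```

```text
t: 7.23
tool_pos: [0.5719, 0.0727, 0.3892]
tool_rot: [-0.185, 3.134, -0.002]
contact_force: [3.0, -0.5, -6.2]
opening: 0.0315
t 7.23 pos [0.5719 0.0727 0.3892] F [ 3.01 -0.48 -6.24] turn [-0.0011  0.0025 -0.0009] shift mm [0.4 0.6 3.2] if aligned [0.3 0.6 3.2]
```

View pics/top3.png

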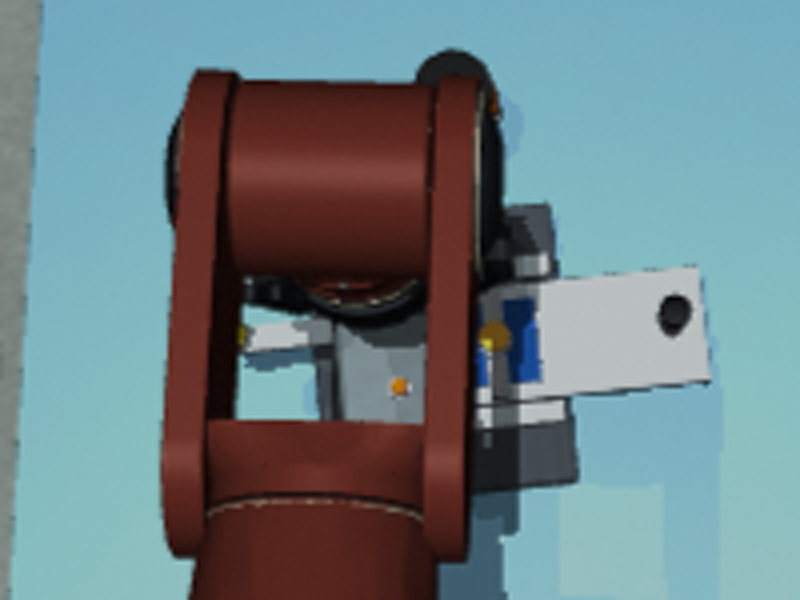

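```bash
for k in 1 ; do python3 -m crank '[[0,0,0,0,0,-4,1],[0,0,0,0,0,-4,1],[0,0,0,0,0,-4,1],[0,0,0,0,0,-4,1]]' 45; done; python3 g.py .5715 .0732 .386
```

```text
t: 7.62
tool_pos: [0.572, 0.0726, 0.4026]
tool_rot: [-0.185, 3.135, -0.001]
contact_force: [5.6, 0.1, -7.8]
opening: 0.0315
t 7.62 pos [0.572  0.0726 0.4026] F [ 5.64  0.09 -7.78] turn [-0.0008  0.0013 -0.001 ] shift mm [ 0.5  0.6 16.6] if aligned [ 0.5  0.6 16.6]
```

```bash
python3 -m crank '[[0,0,0,0,0,-4,1],[0,0,0,0,0,-4,1],[0,0,0,0,0,0,1]]' 45;  python3 g.py .5715 .0732 .386
```

```text
t: 7.87
tool_pos: [0.5721, 0.0726, 0.4099]
tool_rot: [-0.185, 3.135, -0.001]
contact_force: [4.2, -0.5, -8.7]
opening: 0.031
t 7.87 pos [0.5721 0.0726 0.4099] F [ 4.15 -0.51 -8.66] turn [-0.0007  0.0009 -0.001 ] shift mm [ 0.5  0.7 23.9] if aligned [ 0.5  0.6 23.9]
```

```bash
python3 -m crank '[[0,0,0,-0.3,0,-2,1],[0,0,0,0,0,0,1]]' | egrep 'pos|force'; python3 -m crank '[[0,0,0,0,0,-2,1],[0,0,0,0,0,0,1]]'| egrep 'pos|force'; python3 -m crank '[[0,0,0,0,0,-2,1],[0,0,0,0,0,0,1]]'| egrep 'pos|force'
```

```text
tool_pos: [0.5723, 0.0726, 0.4104]
contact_force: [6.3, 0.2, -8.3]
tool_pos: [0.5723, 0.0726, 0.4109]
contact_force: [5.0, -0.4, -8.8]
tool_pos: [0.5724, 0.0726, 0.4113]
contact_force: [5.0, -0.2, -9.2]
```

```bash
for k in 1; do python3 -m crank '[[0,0,0,0,0,-2,1],[0,0,0,0,0,-2,1]]' | egrep 'pos|force'; python3 -m crank '[[0,0,0,0,0,-2,1],[0,0,0,0,0,0,1]]'| egrep 'pos|force'; python3 -m crank '[[0,0,0,0,0,-2,1],[0,0,0,0,0,-2,1]]'| egrep 'pos|force'; done
```

```text
tool_pos: [0.5725, 0.0726, 0.413]
contact_force: [6.6, 1.3, -10.2]
tool_pos: [0.5725, 0.0726, 0.4133]
contact_force: [6.3, -0.2, -8.8]
tool_pos: [0.5726, 0.0726, 0.4148]
contact_force: [7.1, 0.5, -11.2]
```

```bash
python3 -m crank '[[0,0,0,-1.5,0,-2,1],[0,0,0,0,0,-2,1]]' | egrep 'pos|force'; python3 -m crank '[[0,0,0,-1,0,-2,1],[0,0,0,0,0,0,1]]'| egrep 'pos|force'; python3 g.py .572 .0732 .386
```

```text
tool_pos: [0.5734, 0.0726, 0.4157]
contact_force: [9.0, 0.5, -10.9]
tool_pos: [0.574, 0.0727, 0.4161]
contact_force: [3.4, 0.5, -9.8]
t 9.2 pos [0.574  0.0727 0.4161] F [ 3.43  0.54 -9.79] turn [ 0.0004 -0.014  -0.0011] shift mm [ 1.5  0.7 30.1] if aligned [ 2.   0.7 30.1]
```

```bash
python3 -m crank '[[0,0,0,0,0,-2,1],[0,0,0,0,0,-2,1]]' | egrep 'pos|force'; python3 -m crank '[[0,0,0,0,0,-2,1],[0,0,0,0,0,0,1]]'| egrep 'pos|force'; python3 g.py .572 .0732 .386
```

```text
tool_pos: [0.5741, 0.0727, 0.4188]
contact_force: [4.1, -1.0, -10.5]
tool_pos: [0.5742, 0.0727, 0.4208]
contact_force: [3.5, -0.2, -10.2]
t 9.53 pos [0.5742 0.0727 0.4208] F [  3.5   -0.2  -10.15] turn [ 0.0006 -0.0149 -0.0012] shift mm [ 1.6  0.8 34.8] if aligned [ 2.1  0.8 34.8]
```

```bash
python3 -m crank '[[0,0,0,0,0,-1.5,1],[0,0,0,0,0,0,1]]' | egrep 'pos|force'; python3 -m crank '[[0,0,0,0,0,-1.5,1],[0,0,0,0,0,0,1]]'| egrep 'pos|force'; python3 -m crank '[[0,0,0,0,0,-1.5,1],[0,0,0,0,0,0,1]]'| egrep 'pos|force'
```

```text
tool_pos: [0.5742, 0.0727, 0.4224]
contact_force: [3.3, -0.2, -10.8]
tool_pos: [0.5742, 0.0727, 0.4238]
contact_force: [2.8, -0.3, -10.0]
tool_pos: [0.5742, 0.0727, 0.4252]
contact_force: [3.6, -0.4, -9.6]
```

```bash
python3 - <<'E'
from h import *
o=ctrl.get_obs(); print(o['opening'],o['t'],o['contact_force'],o['wrist_torque'])
for n in ['top','side']:
    p=eyes.get_image(n); im=cv2.resize(p['image'][150:300,180:380],None,fx=4,fy=4,interpolation=2); cv2.imwrite(f'pics/{n}4.png',im[:,:,::-1])
    for j in range(1):
        o=ctrl.get_obs(); print(o['contact_force'],o['tool_pos'])
E
```

```text
0.031170320376770644 10.0333 [ 3.60160207 -0.42248876 -9.5915086 ] [-0.17962905 -0.55957503  0.0155914 ]
[  4.47156311  -0.09242176 -10.06834636] [0.57418553 0.07271009 0.42518132]
[  3.63100575  -0.92329611 -10.26990511] [0.5741915  0.07269637 0.42523024]
```

View pics/top4.png

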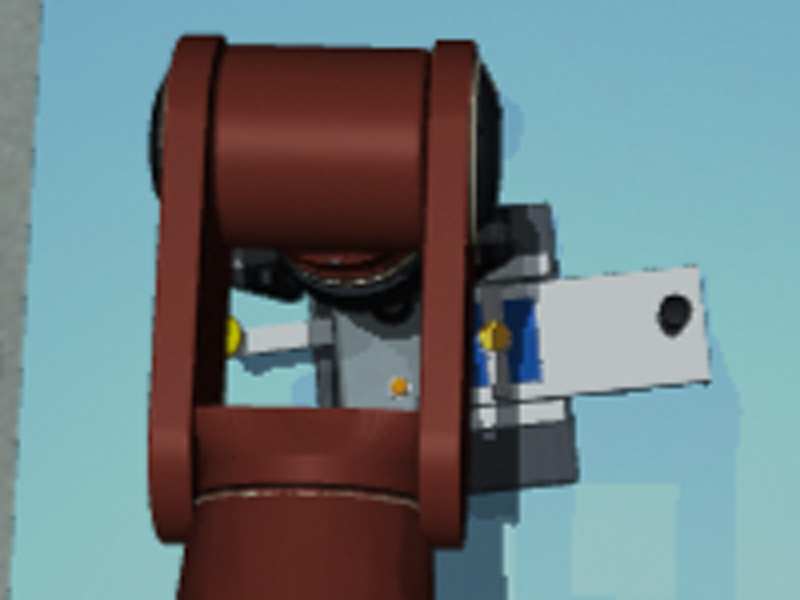

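View pics/side4.png

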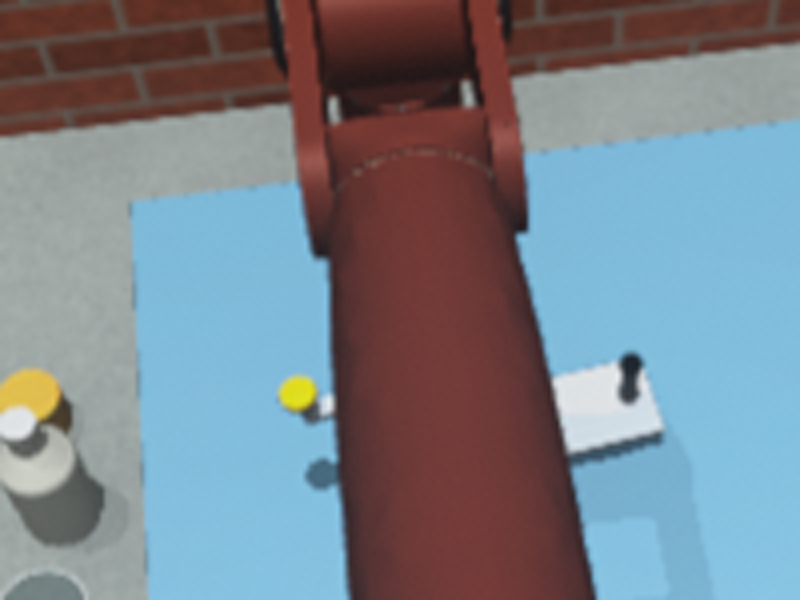

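```bash
cat > pad.py <<'E'
from h import *
p=eyes.get_image('side'); o=ctrl.get_obs()
c,s=blob(p,(255,248),(22,120,80),(35,255,255),14); print('pad',np.round(c,2),'z',o['tool_pos'].round(4),o['contact_force'].round(1),o['opening'].round(4),round(o['t'],2))
E
python3 pad.py; python3 -m crank '[[0,0,0,0,0,-1,1],[0,0,0,0,0,0,1]]' >/dev/null; python3 pad.py;  python3 -m crank '[[0,0,0,0,0,-1,1],[0,0,0,0,0,0,1]]' >/dev/null; python3 pad.py
```

```text
Traceback (most recent call last):
  File "pad.py", line 3, in <module>
    c,s=blob(p,(255,248),(22,120,80),(35,255,255),14); print('pad',np.round(c,2),'z',o['tool_pos'].round(4),o['contact_force'].round(1),o['opening'].round(4),round(o['t'],2))
                                                                                                                                        ^^^^^^^^^^^^^^^^^^
AttributeError: 'float' object has no attribute 'round'
Traceback (most recent call last):
  File "pad.py", line 3, in <module>
    c,s=blob(p,(255,248),(22,120,80),(35,255,255),14); print('pad',np.round(c,2),'z',o['tool_pos'].round(4),o['contact_force'].round(1),o['opening'].round(4),round(o['t'],2))
                                                                                                                                        ^^^^^^^^^^^^^^^^^^
AttributeError: 'float' object has no attribute 'round'
Traceback (most recent call last):
  File "pad.py", line 3, in <module>
    c,s=blob(p,(255,248),(22,120,80),(35,255,255),14); print('pad',np.round(c,2),'z',o['tool_pos'].round(4),o['contact_force'].round(1),o['opening'].round(4),round(o['t'],2))
                                                                                                                                        ^^^^^^^^^^^^^^^^^^
AttributeError: 'float' object has no attribute 'round'
```

```bash
sed -i "s/o\['opening'\].round(4)/round(o['opening'],4)/" pad.py; python3 pad.py
```

```text
pad [254.32 247.77] z [0.5742 0.0727 0.4269] [  4.2  -0.9 -10.7] 0.0312 10.67
```

```bash
python3 -m crank '[[0,0,0,0,0,-1,1],[0,0,0,0,0,0,1]]' >/dev/null; python3 pad.py;  python3 -m crank '[[0,0,0,0,0,-1,1],[0,0,0,0,0,0,1]]' >/dev/null; python3 pad.py
```

```text
pad [254.28 247.67] z [0.5742 0.0727 0.4277] [  4.2  -0.2 -10.5] 0.0314 10.88
pad [254.34 247.71] z [0.5742 0.0727 0.4285] [  4.6  -0.3 -11. ] 0.0313 11.1
```

```bash
python3 -m crank '[[0,0,0,0,0,-1,1],[0,0,0,0,0,0,1]]' >/dev/null; python3 pad.py;  python3 -m crank '[[0,0,0,0,0,-1,1],[0,0,0,0,0,0,1]]' >/dev/null; python3 pad.py;
```

```text
pad [254.28 247.67] z [0.5743 0.0727 0.4294] [  3.8  -0.1 -10.8] 0.0313 11.32
pad [254.28 247.67] z [0.5743 0.0727 0.4302] [  4.8  -0.4 -11.8] 0.0313 11.53
```

```bash
python3 -m crank '[[0,0,0,0,0,-1,1],[0,0,0,0,0,0,1]]' >/dev/null; python3 pad.py
```

```text
pad [255.04 246.39] z [0.5743 0.0727 0.431 ] [  4.2   0.  -12.2] 0.0313 11.75
```

```bash
python3 -m crank '[[0,0,0,0,0,-0.8,1],[0,0,0,0,0,0,1]]' >/dev/null; python3 pad.py; python3 -m crank '[[0,0,0,0,0,1.5,1],[0,0,0,0,0,0,1]]' >/dev/null; python3 pad.py;  python3 -m crank '[[0,0,0,0,0,1.5,1],[0,0,0,0,0,0,1]]' >/dev/null; python3 pad.py
```

```text
pad [255.04 246.39] z [0.5743 0.0727 0.4312] [  3.9  -0.1 -12.3] 0.0311 11.97
pad [255.04 246.39] z [0.5743 0.0727 0.4297] [  4.5  -0.8 -12.2] 0.0314 12.18
pad [255.04 246.39] z [0.5742 0.0727 0.4294] [  3.9   0.2 -11.7] 0.031 12.4
```

```bash
python3 -m crank '[[0,0,0,0,0,1.5,1],[0,0,0,0,0,1,1]]' >/dev/null; python3 pad.py; python3 -m crank '[[0,0,0,0,0,1,1],[0,0,0,0,0,0,1]]' >/dev/null; python3 pad.py
```

```text
pad [255.04 246.39] z [0.5741 0.0727 0.4292] [-0.2 -0.9 -4.5] 0.0312 12.62
pad [255.04 246.39] z [0.574  0.0727 0.4293] [ 0.9 -1.4 -6.7] 0.0312 12.83
```

```bash
python3 -m crank '[[0,0,0,0,0,0.5,0.5],[0,0,0,0,0,0,-1],[0,0,0,0,0,0,-1],[0,0,0,0,0,0,-1],[0,0,0,0,0,0,-1],[0,0,0,0,0,0,-1],[0,0,0,0,0,0,-1]]'; python3 pad.py; python3 g.py .572 .0732 .52
```

```text
t: 13.42
tool_pos: [0.5747, 0.0732, 0.4366]
tool_rot: [0.185, -3.133, -0.001]
contact_force: [0.4, 0.0, 0.0]
opening: 0.0856
pad [255.04 246.39] z [0.5748 0.0732 0.4367] [-0.2  0.6  0.2] 0.0856 13.47
t 13.47 pos [0.5748 0.0732 0.4367] F [-0.19  0.6   0.21] turn [ 0.0009 -0.0027 -0.0008] shift mm [  3.    0.4 -83.3] if aligned [  2.7   0.3 -83.3]
```

```bash
python3 -m crank '[[0,0,0,0,0,-25,-1],[0,0,0,0,0,-30,-1],[0,0,0,0,0,-30,-1],[0,0,0,0,-38,0,-1],[0,0,0,0,-38,0,0],[0,0,0,0,-38,0,1],[0,0,0,0,-38,0,1],[0,0,0,0,-20,0,1]]'; python3 g.py .594 -.1167 .216; python3 - <<'E'
from h import *
p=eyes.get_image('top'); im=cv2.resize(p['image'][150:300,180:380],None,fx=4,fy=4,interpolation=2); cv2.imwrite('pics/top5.png',im[:,:,::-1])
p=eyes.get_image('side'); im=cv2.resize(p['image'][150:300,180:380],None,fx=4,fy=4,interpolation=2); cv2.imwrite('pics/side5.png',im[:,:,::-1])
for r in spotter.mark_of('knob',p)[:2]: print(r)
E
```

```text
t: 14.13
tool_pos: [0.5958, -0.0983, 0.5264]
tool_rot: [0.204, -3.134, -0.001]
contact_force: [0.2, 0.7, 0.7]
opening: 0.0384
t 14.13 pos [ 0.5958 -0.0983  0.5264] F [0.18 0.75 0.69] turn [ 0.0007 -0.0014  0.0112] shift mm [  3.8 -18.2 310.4] if aligned [  4.  -18.  310.4]
{'centre': [0.5732, 0.0734, 0.2805], 'confidence': 0.59}
{'centre': [0.5709, 0.0711, -0.0003], 'confidence': 0.27}
```

View pics/side5.png

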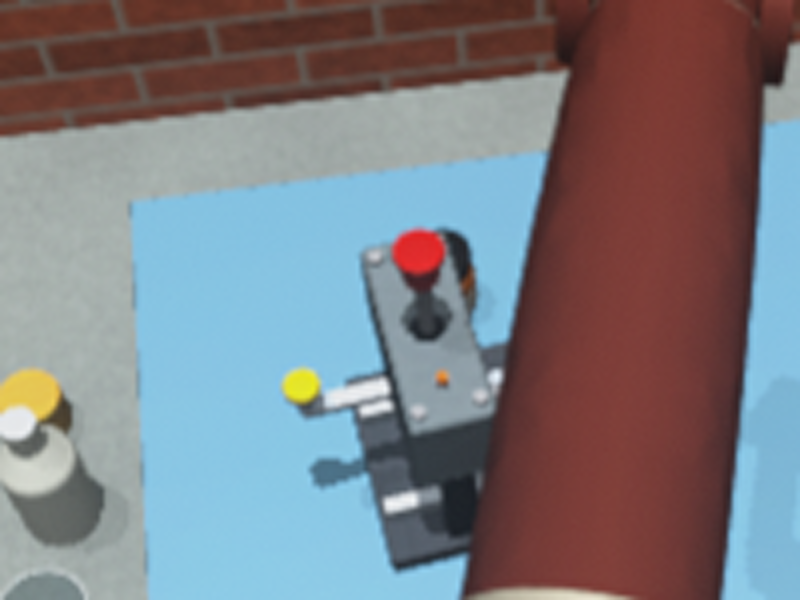

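View pics/top5.png

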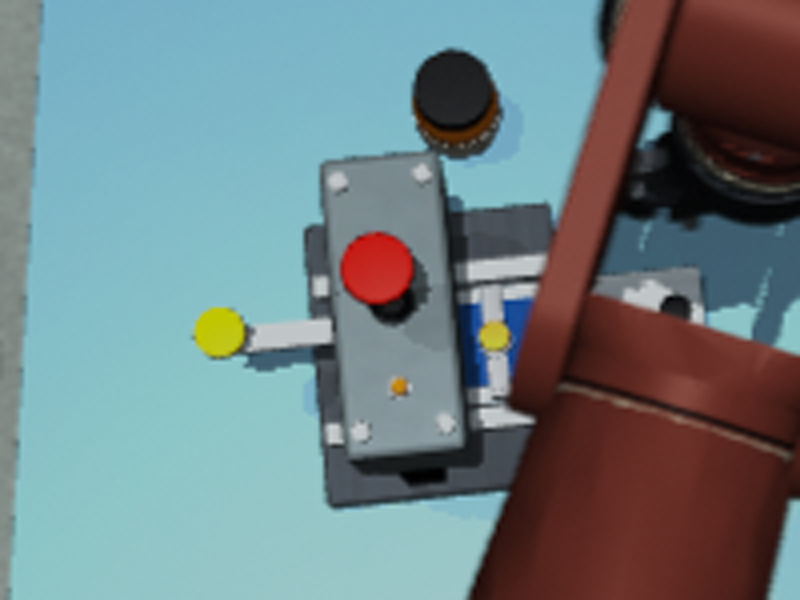

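```bash
python3 -m crank '[[0,0,0.011,4,-18,30,1],[0,0,0,0,0,38,1],[0,0,0,0,0,38,1],[0,0,0,0,0,38,1],[0,0,0,0,0,38,1],[0,0,0,0,0,38,1],[0,0,0,0,0,20,1],[0,0,0,0,0,0,1]]'; python3 g.py .594 -.1167 .216
```

```text
t: 14.95
tool_pos: [0.5955, -0.1052, 0.2831]
tool_rot: [-0.2, 3.125, 0.004]
contact_force: [-0.5, 1.7, -0.3]
opening: 0.0004
t 14.95 pos [ 0.5955 -0.1052  0.2831] F [-0.52  1.66 -0.32] turn [0.002  0.0106 0.0094] shift mm [  3.7 -11.3  67.1] if aligned [  2.9 -11.2  67.1]
```

```bash
python3 -m crank '[[0.002,0.01,0.009,3,-11,0,1],[0,0,0,0,-3,0,1],[0,0,0,0,0,20,1],[0,0,0,0,0,25,1],[0,0,0,0,0,18,1],[0,0,0,0,0,0,1]]'; python3 g.py .594 -.1167 .216
```

```text
t: 15.45
tool_pos: [0.5994, -0.1201, 0.2313]
tool_rot: [-0.19, 3.118, -0.011]
contact_force: [-0.0, 0.4, 0.2]
opening: -0.0004
t 15.45 pos [ 0.5994 -0.1201  0.2313] F [-0.03  0.37  0.22] turn [-0.0079  0.0169  0.003 ] shift mm [ 5.2  4.2 15.2] if aligned [ 4.9  4.  15.3]
```

```bash
python3 -m crank '[[-0.008,0.017,0.003,5,0,8,1],[0,0,0,0,0,8,1],[0,0,0,0,0,0,1],[0,0,0,0,0,0,1]]'; python3 g.py .594 -.1167 .216; python3 - <<'E'
from h import *
p=eyes.get_image('top'); im=cv2.resize(p['image'][150:300,230:430],None,fx=4,fy=4,interpolation=2); cv2.imwrite('pics/top6.png',im[:,:,::-1])
E
```

```text
t: 15.78
tool_pos: [0.5974, -0.1224, 0.2225]
tool_rot: [-0.184, 3.127, -0.006]
contact_force: [0.3, 1.4, 0.6]
opening: -0.0001
t 15.78 pos [ 0.5974 -0.1224  0.2225] F [0.32 1.4  0.62] turn [-0.0043  0.0092 -0.0008] shift mm [2.7 6.1 6.5] if aligned [2.7 6.1 6.5]
```

View pics/top6.png

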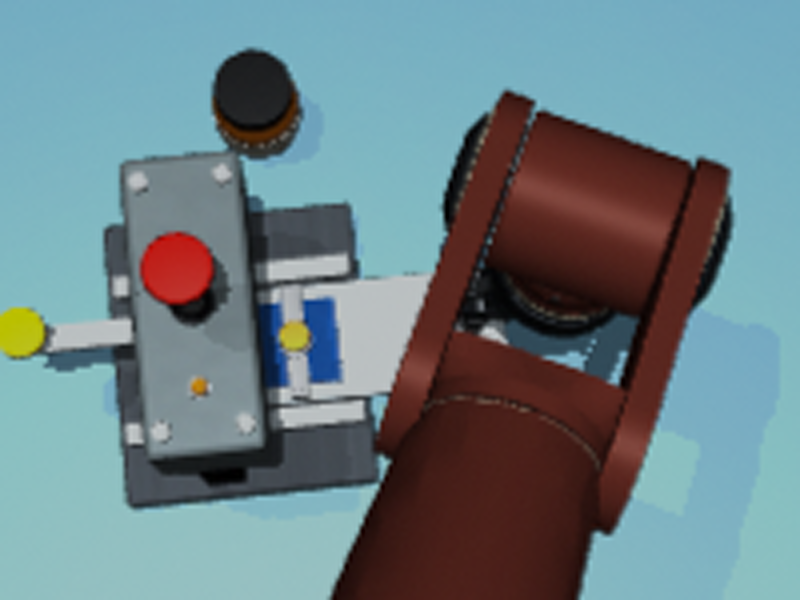

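```bash
python3 -m crank '[[-0.004,0.009,0,3,5,3,1],[0,0,0,0,6,2,1],[0,0,0,0,6,0,1],[0,0,0,0,6,0,1]]'; python3 g.py .594 -.1167 .216;
```

```text
t: 16.17
tool_pos: [0.5925, -0.0999, 0.2203]
tool_rot: [-0.183, 3.132, -0.007]
contact_force: [-0.1, -2.9, 1.6]
opening: -0.0
t 16.17 pos [ 0.5925 -0.0999  0.2203] F [-0.08 -2.87  1.56] turn [-0.0045  0.0042 -0.002 ] shift mm [  0.5 -16.8   4.3] if aligned [  0.5 -16.8   4.3]
```

```bash
python3 -m crank '[[0,0,0,0,6,0,1],[0,0,0,0,6,0,1],[0,0,0,0,6,0,1],[0,0,0,0,6,0,1],[0,0,0,0,6,0,1],[0,0,0,0,6,0,1],[0,0,0,0,3,0,1]]'; python3 g.py .587 -.0519 .218;
```

```text
t: 16.75
tool_pos: [0.5879, -0.0568, 0.2219]
tool_rot: [-0.186, 3.129, -0.012]
contact_force: [-1.8, -3.2, 2.5]
opening: 0.0002
t 16.75 pos [ 0.5879 -0.0568  0.2219] F [-1.8  -3.18  2.46] turn [-0.0082  0.0065 -0.0001] shift mm [0.4 5.  3.9] if aligned [0.3 4.9 3.9]
```

```bash
for k in 1; do python3 -m crank '[[0,0,0,0,2,0,1],[0,0,0,0,2,0,1]]'|egrep 'pos|force'; python3 -m crank '[[0,0,0,0,2,0,1],[0,0,0,0,2,0,1]]'|egrep 'pos|force'; done
```

```text
tool_pos: [0.5876, -0.0528, 0.2224]
contact_force: [-0.1, -15.3, 2.3]
tool_pos: [0.5874, -0.0514, 0.2227]
contact_force: [0.5, -10.8, -0.0]
```

```bash
python3 -m crank '[[0,0,0,0,2,0,1],[0,0,0,0,0,0,1]]'|egrep 'pos|force'; python3 -m crank '[[0,0,0,0,-10,0,1],[0,0,0,0,-20,0,1],[0,0,0,0,-30,0,1],[0,0,0,0,-5,-35,1],[0,0,0,0,0,-38,1],[0,0,0,0,0,-38,1],[0,0,0,0,0,-38,1],[0,0,0,0,0,-38,1]]'; python3 g.py .56 .1673 .5
python3 - <<'E'
from h import *
p=eyes.get_image('top'); im=cv2.resize(p['image'][150:300,180:380],None,fx=4,fy=4,interpolation=2); cv2.imwrite('pics/top7.png',im[:,:,::-1])
for r in spotter.mark_of('handle',p)[:2]: print(r)
E
```

```text
tool_pos: [0.5873, -0.0512, 0.2228]
contact_force: [-0.2, -0.0, 1.7]
t: 17.92
tool_pos: [0.5908, -0.1144, 0.3981]
tool_rot: [0.188, -3.112, 0.006]
contact_force: [1.4, -0.2, -0.3]
opening: -0.0001
t 17.92 pos [ 0.5908 -0.1144  0.3981] F [ 1.37 -0.23 -0.34] turn [-0.0025 -0.0241  0.002 ] shift mm [  -0.9  283.1 -102.6] if aligned [  -2.8  283.4 -101.9]
{'centre': [0.5855, -0.027, 0.0599], 'confidence': 0.87}
```

View pics/top7.png

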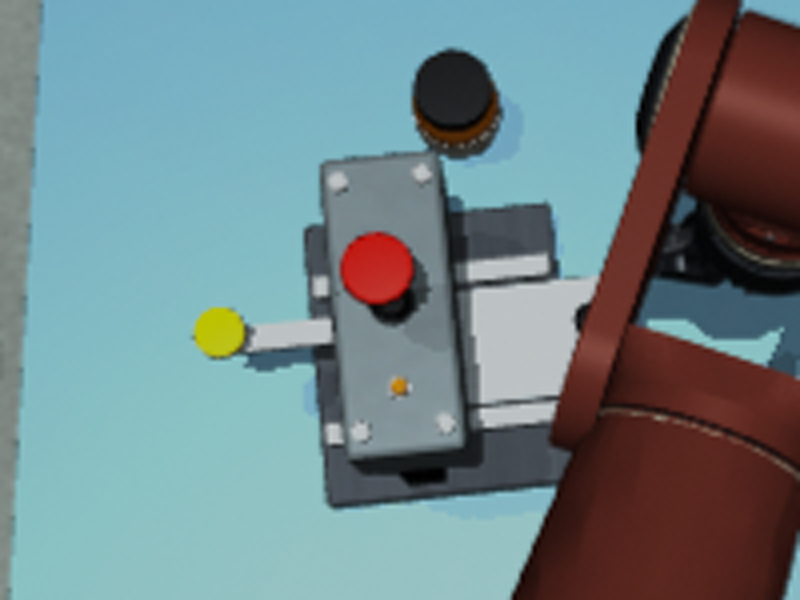

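```bash
python3 -m crank '[[0,-0.024,0,0,0,-38,1],[0,0,0,0,0,-38,1],[0,0,0,0,0,-38,1],[0,0,0,0,38,-5,1],[0,0,0,0,38,0,1],[0,0,0,0,38,0,1],[0,0,0,0,38,0,1],[0,0,0,0,38,0,1]]'; python3 g.py .56 .1673 .5
```

```text
t: 18.68
tool_pos: [0.569, 0.0739, 0.5203]
tool_rot: [-0.172, 3.124, 0.003]
contact_force: [1.3, 0.4, -0.2]
opening: -0.0001
t 18.68 pos [0.569  0.0739 0.5203] F [ 1.26  0.43 -0.24] turn [ 0.0015  0.0125 -0.009 ] shift mm [-1.1 93.8 20.4] if aligned [-2.2 93.8 20.3]
```

```bash
python3 -m crank '[[0.001,0.0125,-0.009,-1,36,0,1],[0,0,0,0,36,0,1],[0,0,0,0,14,0,1],[0,0,0,0,0,0,1],[0,0,0,0,0,0,1]]'; python3 g.py .56 .1673 .355;  python3 - <<'E'
from h import *
p=eyes.get_image('top'); im=cv2.resize(p['image'][150:300,180:380],None,fx=4,fy=4,interpolation=2); cv2.imwrite('pics/top8.png',im[:,:,::-1])
c,s=blob(p,(325,230),(0,0,0),(180,255,60),14); print(c,s,back(p,c,.087))
E
```

```text
t: 19.1
tool_pos: [0.5575, 0.1705, 0.5156]
tool_rot: [0.205, -3.127, -0.012]
contact_force: [-0.3, 0.1, -0.7]
opening: -0.0
t 19.1 pos [0.5575 0.1705 0.5156] F [-0.34  0.11 -0.7 ] turn [ 0.0078 -0.0076  0.0123] shift mm [ -3.3  -4.7 160.5] if aligned [ -2.1  -3.4 160.6]
[326.96078431 230.09803922] [324 226   7  10  51] [ 0.58382237 -0.03093101  0.087     ]
```

View pics/top8.png

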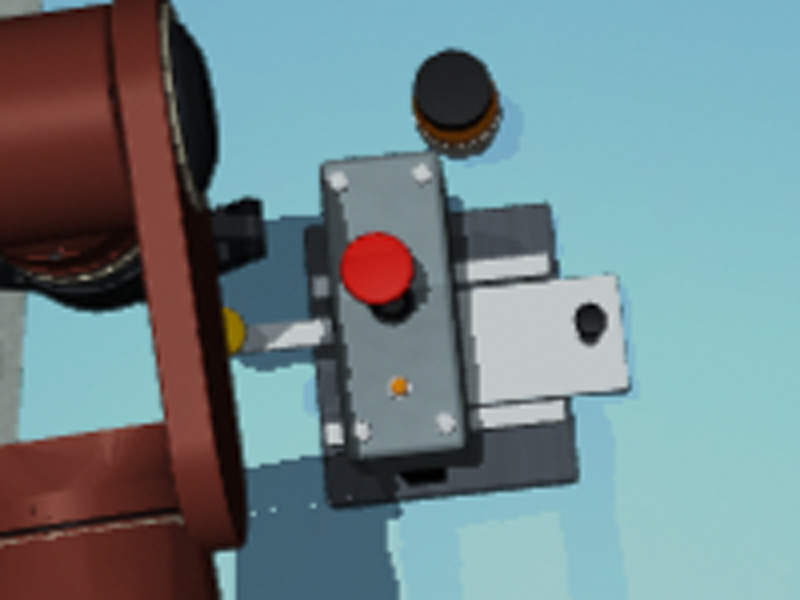

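```bash
python3 -m crank '[[0.008,-0.008,0.012,-2,-3,30,1],[0,0,0,0,0,35,1],[0,0,0,0,0,35,1],[0,0,0,0,0,25,1],[0,0,0,0,0,15,1],[0,0,0,0,0,0,1],[0,0,0,0,0,0,1]]'; python3 g.py .56 .1673 .348
```

```text
t: 19.73
tool_pos: [0.5623, 0.1582, 0.3703]
tool_rot: [-0.166, 3.134, 0.0]
contact_force: [-0.9, 0.2, 1.1]
opening: -0.0001
t 19.73 pos [0.5623 0.1582 0.3703] F [-0.88  0.2   1.13] turn [-0.0002  0.003  -0.0128] shift mm [ 1.4  9.3 22.3] if aligned [ 1.3  9.3 22.3]
```

```bash
python3 -m crank '[[0,0.003,-0.013,1,9,6,1],[0,0,0,0,1,5,1],[0,0,0,0,0,4,1],[0,0,0,0,0,0,1]]'; python3 g.py .56 .1673 .343
```

```text
t: 20.07
tool_pos: [0.5618, 0.1673, 0.3585]
tool_rot: [-0.184, 3.13, 0.001]
contact_force: [0.0, 0.3, -0.5]
opening: -0.0001
t 20.07 pos [0.5618 0.1673 0.3585] F [ 0.05  0.31 -0.55] turn [ 0.0004  0.006  -0.0014] shift mm [ 1.8  0.2 15.4] if aligned [ 1.7  0.3 15.5]
```

```bash
python3 -m crank '[[0,0.006,0,1,0,4,1],[0,0,0,0,0,4,1],[0,0,0,0,0,3,1],[0,0,0,0,0,0,1]]'|egrep 'pos|force'; python3 -m crank '[[0,0,0,0,0,2,1],[0,0,0,0,0,2,1]]'|egrep 'pos|force';python3 -m crank '[[0,0,0,0,0.5,2,1],[0,0,0,0,0.5,2,1]]'|egrep 'pos|force'
```

```text
tool_pos: [0.5613, 0.1677, 0.3492]
contact_force: [0.4, 0.2, -0.7]
tool_pos: [0.5615, 0.1678, 0.3455]
contact_force: [0.1, -0.2, -0.8]
tool_pos: [0.5615, 0.1688, 0.3421]
contact_force: [-3.7, -0.3, 6.8]
```

```bash
python3 -m crank '[[0,0,0,0,1,2,1],[0,0,0,0,1,2,1],[0,0,0,0,1,2,1]]'|egrep 'pos|force'; python3 -m crank '[[0,0,0,0,1,2,1],[0,0,0,0,1,2,1]]'|egrep 'pos|force'
```

```text
tool_pos: [0.5615, 0.171, 0.3391]
contact_force: [-2.4, -1.9, 6.1]
tool_pos: [0.5615, 0.1725, 0.3373]
contact_force: [-2.8, -2.0, 4.4]
```

```bash
python3 -m crank '[[0,0,0,0,1,2.5,1],[0,0,0,0,1,2.5,1],[0,0,0,0,1,2.5,1]]'|egrep 'pos|force'; python3 -m crank '[[0,0,0,0,1,2,1],[0,0,0,0,1,2,1]]'|egrep 'pos|force'; python3 - <<'E'
from h import *
p=eyes.get_image('top'); im=cv2.resize(p['image'][150:300,180:380],None,fx=4,fy=4,interpolation=2); cv2.imwrite('pics/top9.png',im[:,:,::-1])
c,s=blob(p,(274,217),(0,150,80),(8,255,255),16); print(c,s)
E
```

```text
tool_pos: [0.5616, 0.1754, 0.331]
contact_force: [-0.3, 0.0, 0.8]
tool_pos: [0.5615, 0.1774, 0.3266]
contact_force: [-1.6, -3.5, 7.9]
[275.53138075 220.58995816] [267 212  18  18 239]
```

```bash
python3 -m crank '[[0,0,0,0,0,-8,1],[0,0,0,0,0,-20,1],[0,0,0,0,0,-35,1],[0,0,0,0,0,-38,1],[0,0,0,0,0,-38,1],[0,0,0,0,30,-20,1],[0,0,0,0,35,0,1],[0,0,0,0,35,0,1]]'; python3 -m crank '[[0,0,0,0,30,0,1],[0,0,0,-20,30,0,1],[0,0,0,0,0,0,1],[0,0,0,0,0,0,1]]'; python3 - <<'E'
from h import *
for n,k,pd,h in [('top',(275,221),(235,233),(327,230)),('side',(285,221),(255,246),(320,243))]:
    p=eyes.get_image(n); im=cv2.resize(p['image'][150:300,180:380],None,fx=4,fy=4,interpolation=2); cv2.imwrite(f'pics/{n}10.png',im[:,:,::-1])
    try:
        print(n,'knob',blob(p,k,(0,150,80),(8,255,255),16)[0],'pad',blob(p,pd,(22,120,80),(35,255,255),12)[0])
        c=blob(p,h,(0,0,0),(180,255,60),12)[0]; print('handle',c,back(p,c,.087))
    except Exception as e: print(e)
    for q in ['jar','screwdriver','bottle','beaker','knob']:
        for r in spotter.mark_of(q,p)[:1]: print(q,[round(float(v),4) for v in r['centre']],r['confidence'])
E
```

```text
t: 22.28
tool_pos: [0.549, 0.2765, 0.4892]
tool_rot: [-0.17, 3.135, -0.01]
contact_force: [1.4, -0.2, -0.7]
opening: -0.0001
t: 22.62
tool_pos: [0.5606, 0.3479, 0.4891]
tool_rot: [-0.181, 3.134, -0.003]
contact_force: [-0.7, -1.4, 0.0]
opening: -0.0004
top knob [275.53138075 220.58995816] pad [234.59677419 232.60483871]
handle [327.01851852 230.31481481] [ 0.58332277 -0.03107032  0.087     ]
jar [0.7201, 0.054, -0.0023] 0.82
screwdriver [0.4032, 0.0705, -0.0038] 0.83
bottle [0.5691, 0.369, -0.0016] 0.75
beaker [0.4522, 0.3728, -0.0025] 0.94
knob [0.5727, 0.0713, 0.24] 0.76
side knob [285.23076923 221.34615385] pad [255.03508772 246.38596491]
handle [321.88888889 244.33333333] [ 0.58443375 -0.02964761  0.087     ]
jar [0.721, 0.0486, 0.0003] 0.64
screwdriver [0.4051, 0.0726, -0.0001] 0.6
beaker [0.4496, 0.3718, -0.0027] 0.87
knob [0.5742, 0.0712, 0.239] 0.71
```

View pics/top10.png

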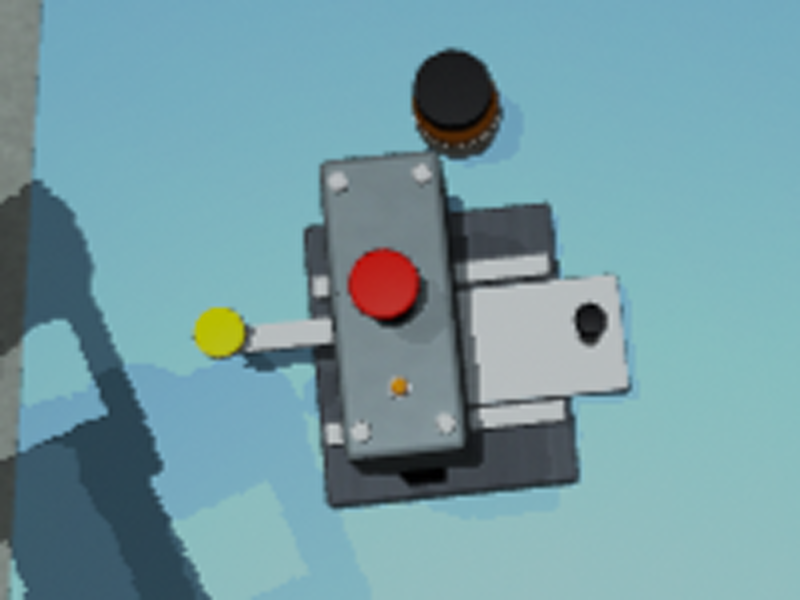

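View pics/side10.png

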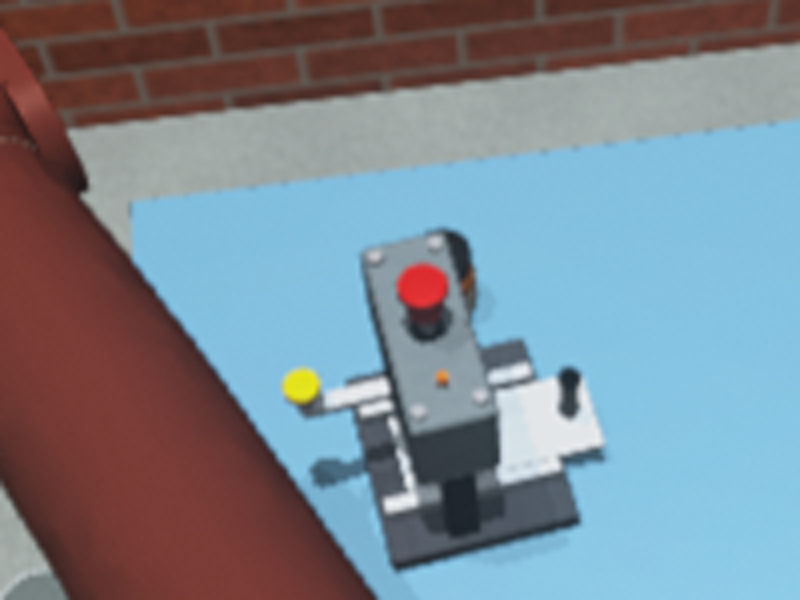

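```bash
python3 -c "
from station import ctrl
print(ctrl.finish_job())"
```

```text
the job is handed in; nothing more can be done
None
```

The impact test is done and handed in at about 23 s of the 66 s allowed; no verdict was reported.

- **Draw:** I pulled the knob up about 44 mm until the yellow pad sprang back, which marks the sear clicking. The pull peaked at about 12 N with no buffer jump, so there was no sign of an overdraw. I eased it down onto the sear and let go, and it stayed up.
- **Grip on the knob:** the first close landed on the cap (35 mm opening), so I opened, went lower and gripped again. The opening then read about 31 mm rather than the 26 mm waist, but the knob rose with the fingers and did not slip noticeably.
- **Carriage:** I pushed it in with the closed fingers until it hit its stop, at about 15 N. Before the trip the handle was 200 mm from the pad, as it should be when home.
- **Trip:** I pressed the pad down gently, with 8 N at most, until the striker fell, then let it spring back.

**Last checks:**
- **Striker and indenter:** the striker is about 1 mm above where it started, as expected after firing with the indenter fully driven. This is indirect, because the indenter itself is hidden under the head.
- **Pad and carriage:** the pad is at rest and the carriage is home; the two cameras put the handle within about 2 mm of each other.
- **Bystanders:** the jar, screwdriver, bottle and beaker are where they were, within the networks' error. I did not measure the weight, wrench or tray again, but the arm stayed away from them.
- **Arm:** it ended clear of everything.

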